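Unstack the diffractometer's sample holders onto their colour tiles

ROBOT

A 6-joint arm with a two-finger parallel gripper is mounted at the origin on the work surface. World frame = base frame: x ahead of the robot, y to its left, z up, the work surface at z = 0. Lengths are in m, angles in rad, forces in N, time in s.
With the tool pointing down it reaches from about 0.35 to 0.775 m from the base axis. Payload 5.5 kg.
Tool frame: the origin (TCP) lies midway between the tips of the shut fingers; the grasp point (between the pads) lies grasp_offset behind it (grasp_offset is the distance from the TCP to the grasp point, in m); z points along the fingers, y is the line along which they close (so a half turn about z gives the same grasp; the last joint's range is limited). The gripper opens to 85 mm and grips with 20 to 120 N. Pads are 22 mm wide; open, the fingers measure 114 mm over their backs; the gripper's body (76 mm by 85 mm) begins 54 mm behind the grasp point. The pads swing forward as they close: fully open they stand 13 mm farther back than shut.
Start: joints at [-1.324, 0.313, 0.046, 1.304, 0, 1.431], TCP at [0.217, -0.533, 0.231] pointing down, gripper open.
Joint ranges: [-2.76, 2.76], [-0.86, 1.69], [-1.03, 1.26], [-2.2, 2.34], [-1.47, 1.5], [-3.14, 3.14]. Speed limits (rad/s): [2.57, 2.57, 3.14, 3.14, 3.14, 3.14].

INTERFACE

Orientations are given as a unit quaternion [w, x, y, z].
In Python, from workcell import * gives the robot as it stands.
- The arm moves only by the tool step_arm, never from a script. Its argument "deltas" is a list of rows, each a list of 7 numbers: the shift along the world's x, y, z in mm, then the turn, a rotation vector about the world's x, y, z in degrees, then the gripper's target within -1 to 1 (fully open at 1, half-way at 0, shut at -1). A call has 1 to 5 rows; each row shifts and turns the commanded pose from where the row before left it; what a row does not reach is not made up. A row lasts 1/10 s, in which the tool goes at most 50 mm and 8.59 degrees, less where a joint would pass 70% of its speed; a pose out of reach is approached as far as the arm can. A call is refused whole if a number of a shift passes 50 or a number of a turn 8.59, either way. A call with a gripper value outside its range is refused whole. The fingers move at their own pace and stop on an object; "newtons" is the grip in N (left out, the last holds). Time passes only in rows, so rows that do not move let the fingers close. It gives the time, the measured TCP pose, the force, the opening and the grip force at its end, in the units of the state.
- get_state(): the state, without advancing time (a new reading comes with each control period).
- read_camera(name): name is "scene" or "top" or "wrist"; returns a dict with "image" (480x640x3 uint8, red, green, blue), "z_map" (480x640 float32, m along the optical axis (not along the pixel's ray), 0 where there is no reading), "K" (3x3 intrinsics, pixels), "world_from_camera" (4x4, takes a point from camera to world coordinates). Camera axes: x right, y down, z forward; pixel columns grow to the right and rows downward; lengths in m; the calibration is good to about 2 mm. The wrist camera is an equidistant fisheye: a pixel r from the principal point sees the ray r / f radians off the axis. A picture is of the moment at which its call begins.
- hand_in(): hands the job in; it is judged then, once.
The state is a dict: "clock": time; "joint_pos": joint angles; "qvel": joint speeds; "tau": joint torques, N m; "tcp_pos": TCP position; "orientation": TCP orientation; "wrist_force": force on the tool from outside, world axes, zero at the start; "ft_torque": the same for the moment, N m; "finger_gap": finger opening in m; "grip_force": force on a finger pad.
Only numpy, scipy, OpenCV 4.12 (cv2) and the standard library are available. Lean on these libraries where they do the work, as an engineer would, in place of code of your own. Each camera call takes 0.05 s, during which the arm holds its last target. There are 200 camera calls.

TASK

The measured sample holders have been left in two stacks on the bench by the diffractometer. Take the stacks apart and set each holder down on the middle of the square tile of its own colour, level and right way up; do not drop or tip any of them, and leave the bottle, the mouse and the jar where they are.

Things in the scene. Friction and masses are not known exactly. Their poses are not given: they have to be found in the camera images.
- red_holder: red round sample holder, a solid flat disc 62 mm in diameter and 18 mm tall, with a thin dark band round its side and a small steel specimen flush in its top. Origin: centre of its underside; z up; its yaw means nothing. It is the bottom of either stack, on a fixed metal coaster 84 mm wide, 6 mm high.
- blue_holder: blue round sample holder, a solid flat disc 62 mm in diameter and 18 mm tall, with a thin dark band round its side and a small steel specimen flush in its top. Origin: centre of its underside; z up; its yaw means nothing. It is the bottom of either stack, on a fixed metal coaster 84 mm wide, 6 mm high.
- yellow_holder: yellow round sample holder, a solid flat disc 46 mm in diameter and 18 mm tall, with a thin dark band round its side and a small steel specimen flush in its top. Origin: centre of its underside; z up; its yaw means nothing. It rests on a 62 mm holder, in either stack.
- green_holder: green round sample holder, a solid flat disc 46 mm in diameter and 18 mm tall, with a thin dark band round its side and a small steel specimen flush in its top. Origin: centre of its underside; z up; its yaw means nothing. It rests on a 62 mm holder, in either stack.
- black_holder: black round sample holder, a solid flat disc 30 mm in diameter and 18 mm tall, with a thin dark band round its side and a small steel specimen flush in its top. Origin: centre of its underside; z up; its yaw means nothing. It rests on top of one 46 mm holder (stack of three; the other stack has two).
- red_tile: red square parking tile, 88 x 88 mm and 10 mm thick, fixed on the bench, with a thin ring of 71 mm diameter drawn round its middle. Origin: centre of its underside (the top face is 10 mm above it); x and y along its sides, z up.
- blue_tile: blue square parking tile, 88 x 88 mm and 10 mm thick, fixed on the bench, with a thin ring of 71 mm diameter drawn round its middle. Origin: centre of its underside (the top face is 10 mm above it); x and y along its sides, z up.
- yellow_tile: yellow square parking tile, 88 x 88 mm and 10 mm thick, fixed on the bench, with a thin ring of 71 mm diameter drawn round its middle. Origin: centre of its underside (the top face is 10 mm above it); x and y along its sides, z up.
- green_tile: green square parking tile, 88 x 88 mm and 10 mm thick, fixed on the bench, with a thin ring of 71 mm diameter drawn round its middle. Origin: centre of its underside (the top face is 10 mm above it); x and y along its sides, z up.
- black_tile: black square parking tile, 88 x 88 mm and 10 mm thick, fixed on the bench, with a thin ring of 71 mm diameter drawn round its middle. Origin: centre of its underside (the top face is 10 mm above it); x and y along its sides, z up.
- bottle: bystander: amber bottle with a white cap, 58 mm in diameter, 115 mm tall, loose. Origin: centre of its underside, z up.
- mouse: bystander: dark grey computer mouse, 100 x 60 mm (long side along its x) and 34 mm tall, loose. Origin: centre of its underside, z up.
- jar: bystander: small white jar with an orange cap, 52 mm in diameter, 55 mm tall, loose. Origin: centre of its underside, z up.
Things that resemble listed ones, but are neither listed nor needed, are in the scene too. What is shaped like the green_holder but white is not meant.

How it is judged:
By the outcome, as a careful person would: the job done as asked, in the order asked, and still so for the second after the job is handed in, with the robot touching nothing.
It also fails if it takes over 118 s, if anything falls off the work surface, if the arm or the gripper's body presses on something with over 40 N, if the wrist force passes 120 N, or if a joint passes its speed limit or range.

## Working session

There is one attempt and no reset: what is moved stays moved. The work goes in short steps, Python scripts to look and compute and a tool call to move; the robot and the scene stay as the last step left them, time stands still between calls to the robot, and variables do not carry over. Pictures are saved under pics/ and viewed, at most 18 in all, crops included, and the job is handed in when it is done.

Besides the shell and the picture viewer there is one more tool, called after "Request:" as name([rows], argument=value, ...), one row to a line, values as JSON. step_arm: Moves the arm, as the interface text tells. Its arguments: {"type":"object","properties":{"deltas":{"type":"array","items":{"type":"array","items":{"type":"number"}}},"newtons":{"type":"number"}},"required":["deltas"]}

```bash
ls; mkdir -p pics; cat > h.py <<'E'
from workcell import *
import numpy as np, cv2
def save(c,n): cv2.imwrite('pics/'+n,cv2.cvtColor(c['image'],cv2.COLOR_RGB2BGR))
def ray(c,u,v,z):
    K=c['K'];T=np.array(c['world_from_camera']);d=T[:3,:3]@np.array([(u-K[0][2])/K[0][0],(v-K[1][2])/K[1][1],1]);o=T[:3,3]
    return o+d*(z-o[2])/d[2]
E
python3 - <<'E'
from h import *
s=get_state();print({k:np.round(v,3).tolist() for k,v in s.items()})
import workcell;print([ (n) for n in dir(workcell) if not n.startswith('_')], globals().get('grasp_offset'))
for n in('top','scene'):
    c=read_camera(n);save(c,n+'0.png');np.savez(n+'0.npz',**c);print(np.round(c['K'],1),np.round(c['world_from_camera'],3))
E
```

```text
pics
{'clock': 0.0, 'joint_pos': [-1.324, 0.314, 0.045, 1.304, 0.0, 1.431], 'qvel': [0.0, 0.0, -0.001, 0.0, -0.001, -0.001], 'tau': [-0.001, -48.063, 29.853, 0.019, -0.0, 0.0], 'tcp_pos': [0.217, -0.532, 0.23], 'orientation': [-0.001, 0.981, 0.192, -0.0], 'wrist_force': [-0.165, -0.466, 0.102], 'ft_torque': [0.013, 0.007, 0.002], 'grip_force': 0.0, 'finger_gap': 0.086}
['MotionError', 'get_state', 'grasp_offset', 'hand_in', 'read_camera'] 0.0187
[[433.7   0.  314.4]
 [  0.  433.7 248.9]
 [  0.    0.    1. ]] [[-0.012 -0.996  0.09   0.523]
 [-1.     0.013  0.005 -0.008]
 [-0.007 -0.09  -0.996  0.904]
 [ 0.     0.     0.     1.   ]]
[[577.9   0.  311. ]
 [  0.  577.9 241.2]
 [  0.    0.    1. ]] [[-0.278  0.603 -0.748  1.471]
 [ 0.96   0.191 -0.203  0.251]
 [ 0.02  -0.775 -0.632  0.83 ]
 [ 0.     0.     0.     1.   ]]
```

View pics/top0.png

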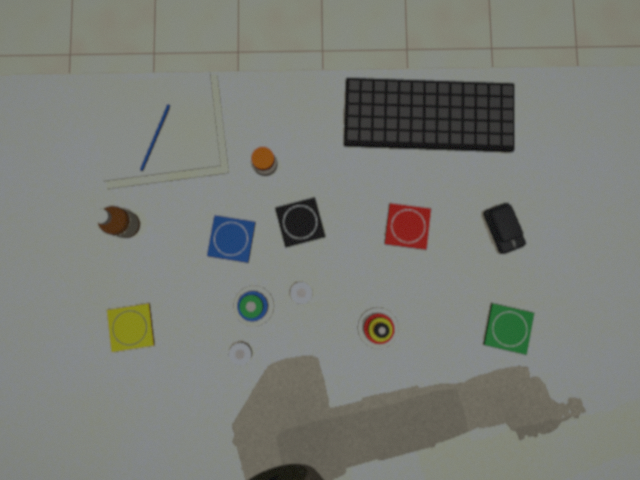

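View pics/scene0.png

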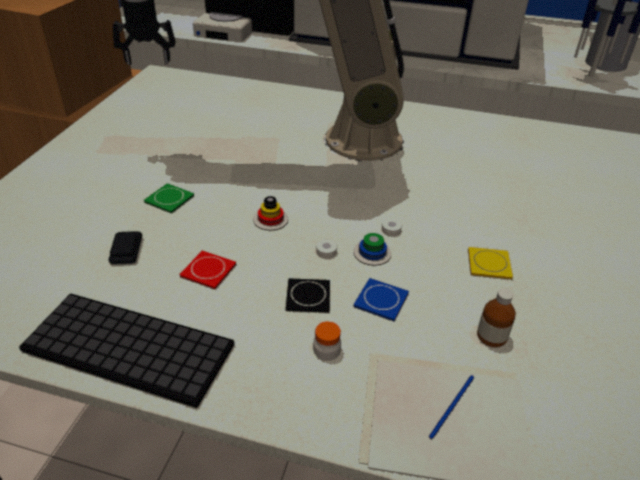

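The top view shows two stacks: red/yellow/black at (378,329) and blue/green at (252,305).

What could be mistaken for a target:
- **White discs:** (301,293) and (240,352). They are decoys shaped like the green holder.
- **Coloured tiles:** red (408,226), blue (231,239), yellow (130,327), green (509,328) and black (300,222).
- **Dark objects:** the mouse (504,228) and the keyboard.
- **Orange and blue objects:** the jar cap (263,158) and the pen (155,138).

I choose the discs on the coasters and will check them in a crop.

```bash
cat >> h.py <<'E'
def masks(im):
    h,s,v=[x.astype(int) for x in cv2.split(cv2.cvtColor(im,cv2.COLOR_RGB2HSV))]
    return dict(red=((h<8)|(h>172))&(s>150)&(v>70),blue=(h>98)&(h<125)&(s>110)&(v>50),yellow=(h>20)&(h<35)&(s>130),green=(h>45)&(h<85)&(s>110),black=(v<55))
def blobs(m,amin=40):
    cs,_=cv2.findContours(m.astype(np.uint8),cv2.RETR_EXTERNAL,cv2.CHAIN_APPROX_NONE)
    return [cv2.convexHull(x) for x in cs if cv2.contourArea(x)>amin]
def cen(hu):
    m=cv2.moments(hu);return m['m10']/m['m00'],m['m01']/m['m00']
E
python3 - <<'E'
from h import *
c=dict(np.load('top0.npz'));im=c['image']
for n,m in masks(im).items():
    for b in blobs(m):
        u,v=cen(b)
        if v<190 or v>400: continue
        a=cv2.contourArea(b);tile=a>900
        z=.010 if tile else dict(red=.024,blue=.024,yellow=.042,green=.042,black=.06)[n]
        x,y,w,h=cv2.boundingRect(b)
        print(n,'tile' if tile else '', (round(u),round(v)),a,(x,y,w,h),np.round(ray(c,u,v,z),4), round(float(c['z_map'][int(v),int(u)]),3))
for u,v in((301,293),(240,352),(118,220),(504,228),(263,158)):print(u,v,np.round(ray(c,u,v,.018),3))
a=cv2.resize(im[275:375,200:420],None,fx=3.6,fy=3.6,interpolation=cv2.INTER_CUBIC)
cv2.imwrite('pics/crop1.png',cv2.cvtColor(a,cv2.COLOR_RGB2BGR))
E
```

```text
red  (376, 327) 497.5 (364, 314, 28, 29) [ 0.4439 -0.1253  0.024 ] 0.834
red tile (407, 226) 1608.0 (385, 204, 45, 45) [ 0.6482 -0.1968  0.01  ] 0.904
blue  (252, 306) 640.5 (238, 292, 29, 29) [0.4881 0.1237 0.024 ] 0.859
blue tile (231, 239) 1636.0 (208, 216, 47, 46) [0.6269 0.1701 0.01  ] 0.904
yellow  (380, 329) 411.5 (369, 318, 23, 24) [ 0.4403 -0.1302  0.042 ] 0.831
yellow tile (130, 327) 1740.0 (108, 304, 46, 47) [0.4471 0.3748 0.01  ] 0.884
green tile (509, 328) 1734.0 (485, 304, 48, 50) [ 0.4358 -0.3955  0.01  ] 0.88
green  (251, 306) 388.5 (240, 295, 23, 23) [0.4887 0.1234 0.042 ] 0.856
black  (381, 330) 138.0 (374, 323, 15, 14) [ 0.4412 -0.1294  0.06  ] 0.831
black tile (504, 228) 1270.5 (484, 204, 41, 49) [ 0.6419 -0.3969  0.01  ] 0.874
black tile (300, 222) 1564.5 (276, 199, 48, 47) [0.6598 0.0267 0.01  ] 0.903
301 293 [0.513 0.025 0.018]
240 352 [0.396 0.149 0.018]
118 220 [0.667 0.403 0.018]
504 228 [ 0.64  -0.393  0.018]
263 158 [0.795 0.102 0.018]
```

View pics/crop1.png

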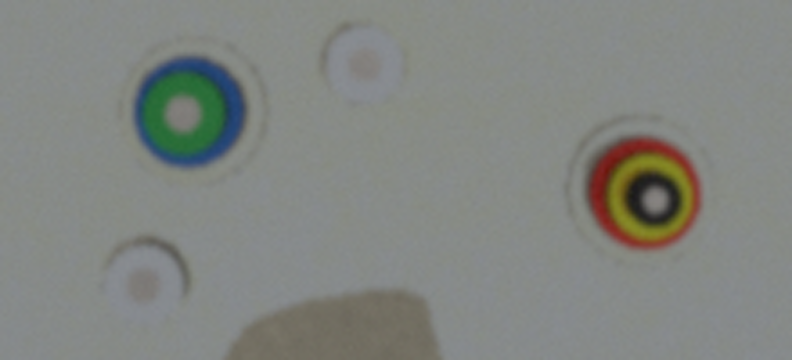

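The crop confirms both stacks: blue with green on top (no third holder), and red with yellow and then black on top. The two plain white discs are the decoys. I'm moving above the black holder while turning the tool by 112°, so the closing axis points at 45°, away from the decoys and within the last joint's range.

Request:
step_arm([
  [17,31,-6,0,0,8.59,1],
  [17,31,-6,0,0,8.59,1],
  [17,31,-6,0,0,8.59,1],
  [17,31,-6,0,0,8.59,1],
  [17,31,-6,0,0,8.59,1],
], newtons=30)

```text
clock: 0.6
tcp_pos: [0.3022, -0.376, 0.2007]
orientation: [-0.0, 0.841, 0.541, 0.0]
wrist_force: [1.0, -0.4, 0.5]
finger_gap: 0.0851
grip_force: 0.0
```

Request:
step_arm([
  [17,31,-6,0,0,8.59,0.5],
  [17,31,-6,0,0,8.59,0.06],
  [17,31,-6,0,0,8.59,0.06],
  [17,31,-6,0,0,8.59,0.06],
  [17,31,-6,0,0,8.59,0.06],
])

```text
clock: 1.1
tcp_pos: [0.3871, -0.2211, 0.1708]
orientation: [-0.0, 0.585, 0.811, 0.0]
wrist_force: [0.4, -0.3, -0.5]
finger_gap: 0.0454
grip_force: 0.0
```

Request:
step_arm([
  [17,31,-6,0,0,8.59,0.06],
  [17,31,-6,0,0,8.59,0.06],
  [20,32,-6,0,0,8.59,0.06],
  [0,0,0,0,0,0,0.06],
  [0,0,0,0,0,0,0.06],
])

```text
clock: 1.6
tcp_pos: [0.4407, -0.1277, 0.1529]
orientation: [-0.001, 0.392, 0.92, -0.0]
wrist_force: [-0.5, -0.4, 0.1]
finger_gap: 0.0458
grip_force: 0.0
```

```bash
python3 - <<'E'
from h import *
c=read_camera('wrist');save(c,'w1.png');np.savez('w1.npz',**c);print(np.round(c['K'],1),np.round(c['world_from_camera'],3))
s=get_state();print({k:np.round(v,4).tolist() for k,v in s.items()})
E
```

```text
[[371.6   0.  317.7]
 [  0.  371.6 237.7]
 [  0.    0.    1. ]] [[ 0.721  0.657  0.22   0.383]
 [ 0.693 -0.682 -0.232 -0.067]
 [-0.002  0.32  -0.947  0.295]
 [ 0.     0.     0.     1.   ]]
{'clock': 1.65, 'joint_pos': [-0.4588, 0.1325, -0.3826, 1.0564, -0.0003, 0.3475], 'qvel': [-0.0288, -0.0053, 0.0027, 0.0, 0.0018, -0.0022], 'tau': [0.8395, -35.6184, 27.8649, 0.0104, 0.0423, -0.0059], 'tcp_pos': [0.4406, -0.1285, 0.1531], 'orientation': [-0.0003, 0.3923, 0.9198, -0.0002], 'wrist_force': [-0.2377, 0.8403, -0.8569], 'ft_torque': [-0.0784, -0.041, 0.0042], 'grip_force': 0.0, 'finger_gap': 0.0453}
```

View pics/w1.png

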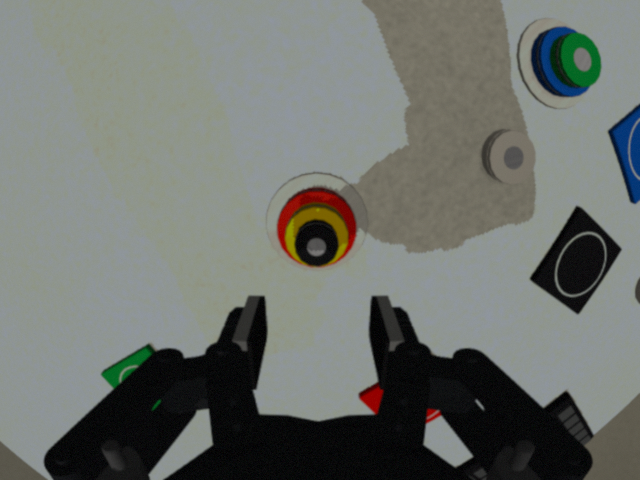

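The wrist view shows the black specimen at about (316,246) on the stack, horizontally centred between the fingertips at (255,297) and (382,297).

```bash
cat >> h.py <<'E'
def wray(c,u,v):
    K=c['K'];T=np.array(c['world_from_camera']);a=(u-K[0][2])/K[0][0];b=(v-K[1][2])/K[1][1];r=np.hypot(a,b)+1e-12
    return T[:3,3],T[:3,:3]@np.array([a/r*np.sin(r),b/r*np.sin(r),np.cos(r)])
def wpt(c,u,v,z):
    o,d=wray(c,u,v);return o+d*(z-o[2])/d[2]
E
python3 - <<'E'
from h import *
c=dict(np.load('w1.npz'));im=c['image'];tcp=np.array([.4406,-.1285,.1531])
g=cv2.cvtColor(im,cv2.COLOR_RGB2HSV)
# steel top inside black
sub=((g[...,2]>75)&(g[...,1]<60)).astype(np.uint8);n,l,st,ce=cv2.connectedComponentsWithStats(sub)
k=l[246,317];print('steel',ce[k],st[k],wpt(c,*ce[k],.060))
m=masks(im)
for nm,z in(('yellow',.042),('red',.024),('black',.06)):
    for b in blobs(m[nm],200):
        u,v=cen(b)
        if abs(u-317)<30 and 200<v<260:
            e=[wpt(c,*p[0],z)[:2] for p in b.astype(float)]
            x=cv2.boundingRect(b);print(nm,(u,v),x,cv2.minEnclosingCircle(np.array(e,np.float32)*1000))
# finger tips: plane towards camera
o=np.array(c['world_from_camera'])[:3,3];n=(o-tcp);n[2]=0;n/=np.linalg.norm(n)
for u,v in((250,297),(265,297),(373,297),(388,297)):
    for off in(.011,-.011):
        o,d=wray(c,u,v);t=((tcp+off*n-o)@n)/(d@n);p=o+t*d-tcp;print(u,off,np.round(p*1000,1),'lat',round(1000*float(p@np.array([.72,.69,0])),1))
E
```

```text
steel [315.99553571 247.36607143] [308 239  17  17 224] [ 0.44188354 -0.13051963  0.06      ]
yellow (316.14902352418994, 234.76947403462052) (285, 204, 63, 61) ((440.1132507324219, -128.80816650390625), 23.773420333862305)
red (316.4677031695959, 226.53323569175305) (278, 191, 78, 70) ((440.75823974609375, -129.225341796875), 30.671850204467773)
black (316.06840426701854, 242.4627735620807) (295, 220, 43, 46) ((439.7021484375, -128.19769287109375), 16.219560623168945)
250 0.011 [-27.8 -10.9   5.2] lat -27.5
250 -0.011 [-18.9 -32.7 -36.1] lat -36.1
265 0.011 [-23.1  -6.6   4.8] lat -21.2
265 -0.011 [-12.8 -27.1 -36.6] lat -27.9
373 0.011 [10.1 24.5  3.5] lat 24.2
373 -0.011 [ 30.5  13.4 -38.3] lat 31.2
388 0.011 [14.9 29.   3.6] lat 30.7
388 -0.011 [ 36.6  19.2 -38.2] lat 39.6
```

Request:
step_arm([
  [1,-1,-40,0,0,0,0.06],
  [0,0,-35,0,0,0,0.06],
  [0,0,-22,0,0,0,0.06],
  [0,0,-10,0,0,0,0.06],
  [0,0,0,0,0,0,0.06],
])

```text
clock: 2.15
tcp_pos: [0.4407, -0.1301, 0.0454]
orientation: [-0.001, 0.393, 0.919, 0.0]
wrist_force: [-0.5, 0.6, 1.1]
finger_gap: 0.0449
grip_force: 0.0
```

Request:
step_arm([
  [0,0,0,0,0,0,-0.1],
  [0,0,0,0,0,0,-0.2],
  [0,0,0,0,0,0,-0.4],
  [0,0,0,0,0,0,-1],
  [0,0,0,0,0,0,-1],
])

```text
clock: 2.65
tcp_pos: [0.4431, -0.1303, 0.0479]
orientation: [0.002, 0.392, 0.92, -0.0]
wrist_force: [-1.4, 0.1, 6.5]
finger_gap: 0.0288
grip_force: 29.4
```

Request:
step_arm([
  [0,0,4,0,0,0,-1],
  [0,0,10,0,0,0,-1],
  [0,0,20,0,0,0,-1],
  [0,0,20,0,0,0,-1],
  [0,0,0,0,0,0,-1],
])

```text
clock: 3.15
tcp_pos: [0.4439, -0.1304, 0.1033]
orientation: [0.003, 0.392, 0.92, -0.0]
wrist_force: [-0.2, 0.3, -0.1]
finger_gap: 0.0286
grip_force: 29.6
```

```bash
python3 - <<'E'
from h import *
c=read_camera('wrist');save(c,'w2.png');np.savez('w2.npz',**c)
s=get_state();print({k:np.round(s[k],4).tolist() for k in('tcp_pos','wrist_force','finger_gap','grip_force','joint_pos')})
E
```

```text
{'tcp_pos': [0.4432, -0.1301, 0.1019], 'wrist_force': [0.1433, 0.4928, -0.5924], 'finger_gap': 0.0285, 'grip_force': 29.6449, 'joint_pos': [-0.4597, 0.1786, -0.4638, 0.9248, 0.0001, 0.3459]}
```

View pics/w2.png

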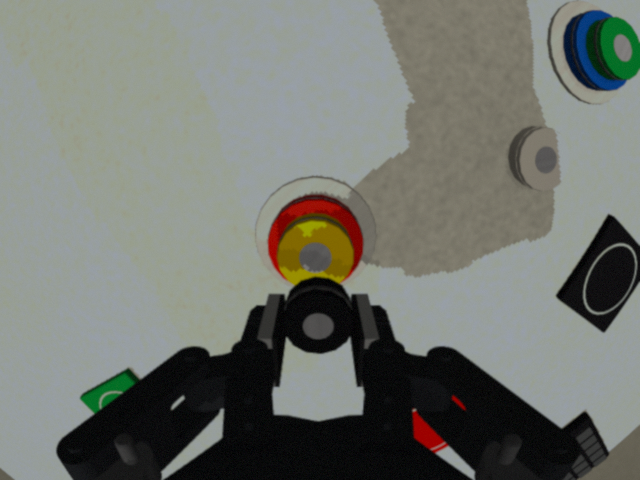

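Black is held level, with its specimen at (318,326). Yellow and red stayed in the stack, with yellow's specimen at (315,257). Next I measure the held disc's offset from the TCP and where yellow is now.

```bash
cat >> h.py <<'E'
def steel(c,u,v,z):
    g=cv2.cvtColor(c['image'],cv2.COLOR_RGB2HSV);s=((g[...,2]>75)&(g[...,1]<70)).astype(np.uint8)
    n,l,st,ce=cv2.connectedComponentsWithStats(s);k=l[v,u];print('steel',np.round(ce[k],1),st[k]);return wpt(c,*ce[k],z)
E
python3 - <<'E'
from h import *
c=dict(np.load('w2.npz'));tcp=np.array([.4432,-.1301,.1019])
p=steel(c,318,326,.1019+.012);print('held off mm',(p-tcp)*1000)
print('yellow',steel(c,315,257,.042))
m=masks(c['image'])
for b in blobs(m['red'],300):print(cen(b),cv2.boundingRect(b))
E
```

```text
steel [317.7 326. ] [304 315  28  23 508]
held off mm [ 0.65935454  0.11181732 12.        ]
steel [314.9 257.2] [300 243  31  29 716]
yellow [ 0.44139021 -0.12972095  0.042     ]
(424.59844211657264, 432.11737845823257) (412, 411, 33, 39)
(315.0695736590891, 240.44122643799045) (268, 199, 95, 79)
```

Request:
step_arm([
  [20,12,10,0,0,0,-1],
  [30,20,0,0,0,0,-1],
  [30,22,0,0,0,0,-1],
  [30,22,0,0,0,0,-1],
  [30,22,0,0,0,0,-1],
])

```text
clock: 3.7
tcp_pos: [0.5823, -0.0305, 0.1093]
orientation: [-0.001, 0.392, 0.92, -0.0]
wrist_force: [-0.6, -0.3, 0.2]
finger_gap: 0.0284
grip_force: 29.7
```

Request:
step_arm([
  [30,22,0,0,0,0,-1],
  [30,22,0,0,0,0,-1],
  [16,15,-20,0,0,0,-1],
  [0,0,-20,0,0,0,-1],
  [0,0,-20,0,0,0,-1],
])

```text
clock: 4.2
tcp_pos: [0.6577, 0.0285, 0.0481]
orientation: [-0.001, 0.391, 0.92, -0.0]
wrist_force: [0.3, -0.1, -0.1]
finger_gap: 0.0281
grip_force: 29.8
```

Request:
step_arm([
  [0,0,0,0,0,0,-1],
  [0,0,0,0,0,0,-1],
])

```text
clock: 4.4
tcp_pos: [0.657, 0.0275, 0.0494]
orientation: [-0.001, 0.392, 0.92, -0.0]
wrist_force: [-1.1, -1.2, 0.3]
finger_gap: 0.0285
grip_force: 29.8
```

```bash
python3 - <<'E'
from h import *
c=read_camera('wrist');save(c,'w3.png');np.savez('w3.npz',**c)
s=get_state();print({k:np.round(s[k],4).tolist() for k in('tcp_pos','orientation','wrist_force','finger_gap','joint_pos')})
m=masks(c['image'])['black']
E
```

```text
{'tcp_pos': [0.6579, 0.0273, 0.0506], 'orientation': [-0.0001, 0.3922, 0.9199, 0.0], 'wrist_force': [-0.1842, -0.5877, -0.0608], 'finger_gap': 0.0285, 'joint_pos': [-0.0803, 0.5719, -0.0081, 0.9909, 0.0001, 0.7257]}
```

View pics/w3.png

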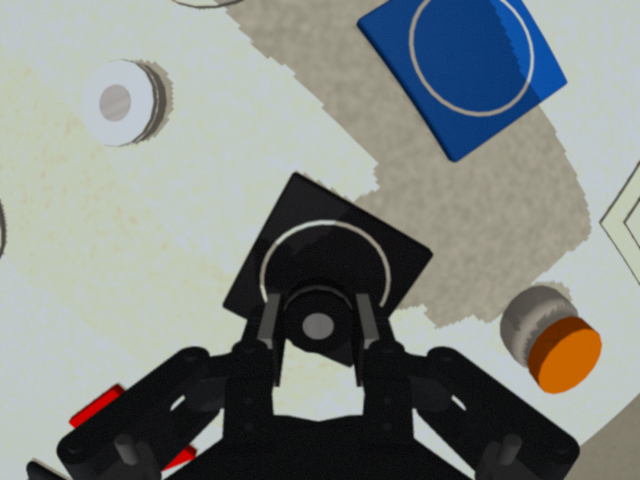

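The wrist view shows the black disc over the tile, with the specimen at (318,326) and the ring arc visible from (262,290) over (325,222) to (388,290). I fit the ring on the tile plane.

```bash
cat >> h.py <<'E'
from scipy.optimize import least_squares
def ring(c,box,c0,z=.010,R=.0355):
    x0,y0,x1,y1=box;im=c['image'].astype(int)[y0:y1,x0:x1];s=im.min(2)
    v,u=np.where(s>im.min(2).max()*0.62)
    P=np.array([wpt(c,a+x0,b+y0,z)[:2] for a,b in zip(u,v)]);c0=np.array(c0)
    d=np.linalg.norm(P-c0,axis=1);P=P[abs(d-R)<.006]
    r=least_squares(lambda q:np.linalg.norm(P-q,axis=1)-R,c0,loss='soft_l1',f_scale=.001)
    print('ring',len(P),np.round(r.x,4),'rms',np.sqrt(np.mean(r.fun**2)).round(5));return r.x
E
python3 - <<'E'
from h import *
c=dict(np.load('w3.npz'))
ring(c,(258,215,395,290),(.6598,.0267))
print(steel(c,318,326,.0506+.012))
E
```

```text
ring 499 [0.6634 0.0267] rms 0.00064
steel [317.6 325.8] [303 314  30  25 603]
[0.65577701 0.02914551 0.0626    ]
```

```bash
python3 - <<'E'
from h import *
import h
t=dict(np.load('top0.npz'));im=t['image'].astype(float)
h.wpt=ray
for n,c0,(u,v) in(('black',(.6598,.0267),(300,222)),('red',(.6482,-.1968),(407,226)),('blue',(.6269,.1701),(231,239))):
    t2=dict(t);t2['image']=(im).astype(np.uint8);print(n);ring(t2,(u-20,v-20,u+21,v+21),c0)
s=dict(np.load('scene0.npz'));
print('scene');
for n,c0,(u,v) in(('black',(.6598,.0267),(308,294)),('red',(.6482,-.1968),(209,268)),('blue',(.6269,.1701),(381,298))):
    ring(s,(u-25,v-18,u+26,v+19),c0)
E
```

```text
black
ring 15 [0.6606 0.0272] rms 0.00126
red
ring 35 [ 0.6488 -0.1982] rms 0.00137
blue
ring 24 [0.6267 0.1711] rms 0.00122
scene
ring 0 [0.6598 0.0267] rms nan
ring 1 [ 0.6427 -0.1961] rms 0.0
ring 0 [0.6269 0.1701] rms nan
  return _methods._mean(a, axis=axis, dtype=dtype,
  ret = ret.dtype.type(ret / rcount)
```

Request:
step_arm([
  [4,-1,-12,0,0,0,-1],
  [0,0,-12,0,0,0,-1],
  [0,0,-6,0,0,0,-1],
  [0,0,-2,0,0,0,-1],
  [0,0,0,0,0,0,-1],
])

```text
clock: 4.95
tcp_pos: [0.6614, 0.0264, 0.0177]
orientation: [-0.001, 0.392, 0.92, -0.0]
wrist_force: [-0.3, 0.9, -0.9]
finger_gap: 0.0285
grip_force: 29.8
```

Request:
step_arm([
  [0,0,-1,0,0,0,-1],
  [0,0,0,0,0,0,-1],
])

```text
clock: 5.15
tcp_pos: [0.6622, 0.0264, 0.0177]
orientation: [0.0, 0.392, 0.92, 0.0]
wrist_force: [0.0, 0.2, 0.2]
finger_gap: 0.0285
grip_force: 29.8
```

Request:
step_arm([
  [0,0,-1,0,0,0,-1],
  [0,0,0,0,0,0,-1],
])

```text
clock: 5.35
tcp_pos: [0.662, 0.0265, 0.0165]
orientation: [0.0, 0.392, 0.92, 0.0]
wrist_force: [0.8, -0.0, -0.1]
finger_gap: 0.0287
grip_force: 29.8
```

Request:
step_arm([
  [0,0,-1,0,0,0,-1],
  [0,0,0,0,0,0,-1],
])

```text
clock: 5.55
tcp_pos: [0.6621, 0.0265, 0.0159]
orientation: [0.0, 0.392, 0.92, 0.0]
wrist_force: [-1.4, -0.9, 3.6]
finger_gap: 0.029
grip_force: 30.1
```

Request:
step_arm([
  [0,0,-0.7,0,0,0,-1],
  [0,0,0,0,0,0,-1],
])

```text
clock: 5.75
tcp_pos: [0.6621, 0.0265, 0.0159]
orientation: [0.0, 0.392, 0.92, 0.0]
wrist_force: [-2.8, -0.1, 8.2]
finger_gap: 0.0283
grip_force: 30.5
```

Request:
step_arm([
  [0,0,0.7,0,0,0,-0.25],
  [0,0,0,0,0,0,0],
  [0,0,0,0,0,0,0.1],
  [0,0,10,0,0,0,0.1],
  [0,0,40,0,0,0,0.4],
])

```text
clock: 6.25
tcp_pos: [0.6581, 0.0267, 0.0612]
orientation: [-0.005, 0.392, 0.92, -0.001]
wrist_force: [0.6, 0.6, 0.4]
finger_gap: 0.0591
grip_force: 0.0
```

Request:
step_arm([
  [-10,-10,40,0,0,0,0.45],
  [-35,-25,20,0,0,0,0.45],
  [-35,-25,0,0,0,0,0.45],
  [-35,-25,0,0,0,0,0.45],
  [-35,-25,0,0,0,0,0.45],
])

```text
clock: 6.75
tcp_pos: [0.5109, -0.0844, 0.1263]
orientation: [0.001, 0.392, 0.92, 0.0]
wrist_force: [-0.3, -0.4, 0.3]
finger_gap: 0.0617
grip_force: 0.0
```

Request:
step_arm([
  [-35,-25,0,0,0,0,0.45],
  [-35,-21,0,0,0,0,0.45],
  [0,0,0,0,0,0,0.45],
  [0,0,0,0,0,0,0.45],
])

```text
clock: 7.15
tcp_pos: [0.4419, -0.1302, 0.1262]
orientation: [0.001, 0.393, 0.92, 0.0]
wrist_force: [0.4, 0.3, -0.9]
finger_gap: 0.0619
grip_force: 0.0
```

```bash
python3 - <<'E'
from h import *
c=read_camera('wrist');save(c,'w4.png');np.savez('w4.npz',**c);t=read_camera('top');save(t,'t4.png');np.savez('t4.npz',**t)
w=np.hstack([cv2.resize(c['image'],(400,300)),cv2.resize(t['image'],(400,300))]);save({'image':w},'j4.png')
s=get_state();print({k:np.round(s[k],4).tolist() for k in('tcp_pos','orientation','wrist_force','finger_gap')})
E
```

```text
{'tcp_pos': [0.4431, -0.1297, 0.126], 'orientation': [0.001, 0.3919, 0.92, 0.0001], 'wrist_force': [0.1166, 0.4797, -0.5235], 'finger_gap': 0.0618}
```

View pics/j4.png

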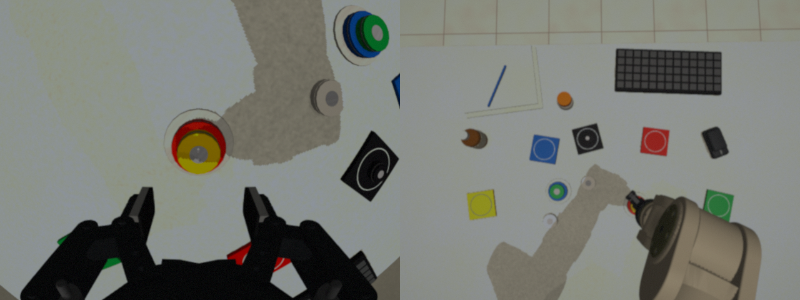

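Black is on its tile, near (588,138) in the right half of the joined picture. Yellow's specimen is at about (396,308) in the full wrist image.

```bash
python3 - <<'E'
from h import *
c=dict(np.load('w4.npz'));t=dict(np.load('t4.npz'))
print('yellow',steel(c,396,308,.042))
for b in blobs(masks(c['image'])['yellow'],200):print(cen(b),cv2.minEnclosingCircle(np.array([wpt(c,*p[0],.042)[:2]*1000 for p in b.astype(float)],np.float32)))
g=t['image'].min(2).astype(float)[214:230,292:310]
s=g-70;s[s<0]=0
yy,xx=np.mgrid[214:230,292:310];u,v=(s*xx).sum()/s.sum(),(s*yy).sum()/s.sum();print(u,v,ray(t,u,v,.028))
E
```

```text
steel [361.7 366.8] [   32    18   608   462 68372]
yellow [ 0.53445209 -0.17762571  0.042     ]
(317.54551575545383, 243.41915791363675) ((440.1827392578125, -128.6279754638672), 24.17578125)
299.4536817102138 220.57244655581948 [0.65981327 0.02647744 0.028     ]
```

Request:
step_arm([
  [-1,1,-40,0,0,0,0.45],
  [0,0,-34,0,0,0,0.45],
  [0,0,-16,0,0,0,0.45],
  [0,0,-6,0,0,0,0.45],
  [0,0,0,0,0,0,0.45],
])

```text
clock: 7.75
tcp_pos: [0.4413, -0.1279, 0.0287]
orientation: [-0.001, 0.391, 0.92, 0.0]
wrist_force: [0.8, -0.1, 0.1]
finger_gap: 0.0619
grip_force: 0.0
```

Request:
step_arm([
  [0,0,0,0,0,0,0.25],
  [0,0,0,0,0,0,0.15],
  [0,0,0,0,0,0,0],
  [0,0,0,0,0,0,-1],
  [0,0,0,0,0,0,-1],
])

```text
clock: 8.25
tcp_pos: [0.4421, -0.129, 0.0307]
orientation: [0.001, 0.392, 0.92, 0.0]
wrist_force: [0.0, 1.6, 6.1]
finger_gap: 0.0446
grip_force: 30.3
```

Request:
step_arm([
  [0,0,4,0,0,0,-1],
  [0,0,10,0,0,0,-1],
  [0,0,25,0,0,0,-1],
  [0,0,30,0,0,0,-1],
  [0,0,0,0,0,0,-1],
])

```text
clock: 8.75
tcp_pos: [0.4435, -0.1299, 0.1025]
orientation: [0.004, 0.392, 0.92, -0.0]
wrist_force: [1.0, -0.7, 0.1]
finger_gap: 0.0442
grip_force: 30.9
```

```bash
python3 - <<'E'
from h import *
c=read_camera('wrist');save(c,'w5.png');np.savez('w5.npz',**c)
s=get_state();print({k:np.round(s[k],4).tolist() for k in('tcp_pos','orientation','wrist_force','finger_gap','joint_pos')})
E
```

```text
{'tcp_pos': [0.4426, -0.1294, 0.1007], 'orientation': [0.0025, 0.3921, 0.9199, -0.0001], 'wrist_force': [-0.4901, 0.3616, -0.4086], 'finger_gap': 0.0442, 'joint_pos': [-0.459, 0.1774, -0.4687, 0.9197, 0.0001, 0.347]}
```

View pics/w5.png

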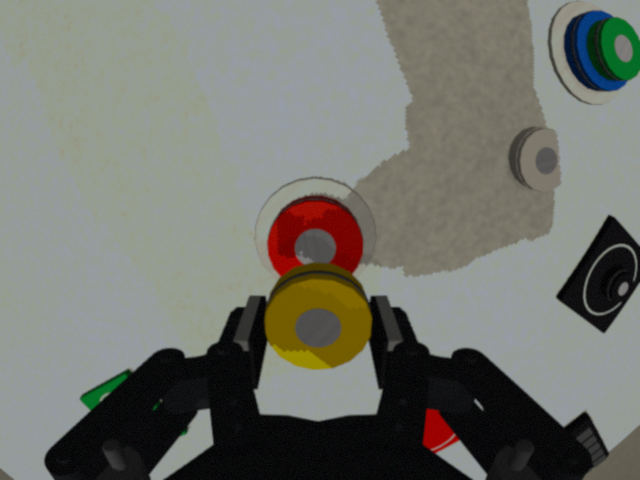

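Yellow is held level, with its specimen at (318,327). Red's specimen is at (315,246), so red is undisturbed. Next, the yellow tile.

Request:
step_arm([
  [0,15,15,0,0,0,-1],
  [0,30,0,0,0,0,-1],
  [0,42,0,0,0,0,-1],
  [0,42,0,0,0,0,-1],
  [0,42,0,0,0,0,-1],
])

```text
clock: 9.3
tcp_pos: [0.44, 0.0438, 0.1126]
orientation: [-0.001, 0.393, 0.92, -0.0]
wrist_force: [0.5, 0.3, -0.7]
finger_gap: 0.044
grip_force: 31.0
```

Request:
step_arm([
  [0,42,0,0,0,0,-1],
  [0,42,0,0,0,0,-1],
  [0,42,0,0,0,0,-1],
  [0,42,0,0,0,0,-1],
  [0,42,0,0,0,0,-1],
])

```text
clock: 9.8
tcp_pos: [0.4399, 0.2539, 0.1124]
orientation: [-0.0, 0.392, 0.92, -0.001]
wrist_force: [1.5, 0.0, -1.4]
finger_gap: 0.0441
grip_force: 31.0
```

Request:
step_arm([
  [0,42,0,0,0,0,-1],
  [0,42,-20,0,0,0,-1],
  [5,30,-25,0,0,0,-1],
  [0,9,-15,0,0,0,-1],
  [0,0,0,0,0,0,-1],
])

```text
clock: 10.3
tcp_pos: [0.4433, 0.3749, 0.0498]
orientation: [-0.002, 0.391, 0.92, -0.003]
wrist_force: [-0.1, -0.6, -1.3]
finger_gap: 0.0444
grip_force: 31.0
```

Request:
step_arm([
  [0,0,0,0,0,0,-1],
])

```text
clock: 10.4
tcp_pos: [0.445, 0.3741, 0.0526]
orientation: [-0.001, 0.392, 0.92, -0.001]
wrist_force: [-0.2, -0.7, -0.7]
finger_gap: 0.0444
grip_force: 31.0
```

```bash
python3 - <<'E'
from h import *
c=read_camera('wrist');save(c,'w6.png');np.savez('w6.npz',**c)
s=get_state();print({k:np.round(s[k],4).tolist() for k in('tcp_pos','orientation','wrist_force','finger_gap','joint_pos')})
E
```

```text
{'tcp_pos': [0.4458, 0.3742, 0.0535], 'orientation': [-0.0001, 0.3925, 0.9197, -0.0005], 'wrist_force': [0.3279, -0.1973, -0.083], 'finger_gap': 0.0441, 'joint_pos': [0.5607, 0.4384, -0.2253, 0.9081, -0.0004, 1.3675]}
```

View pics/w6.png

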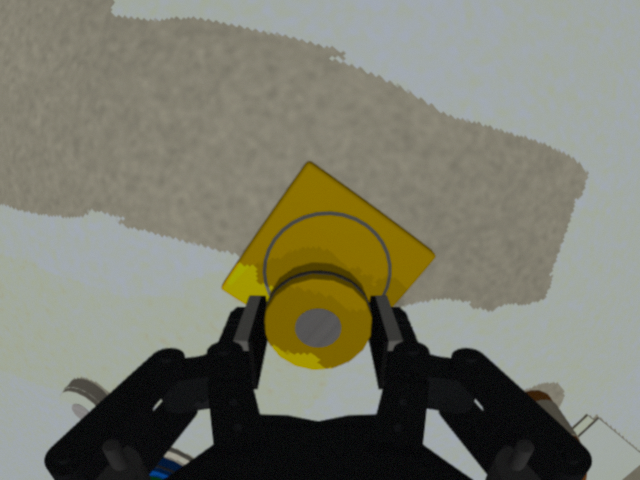

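The wrist view shows yellow above its tile, with the grey ring arc from (265,268) over (327,213) to (390,268). I fit that ring.

```bash
cat >> h.py <<'E'
def ring2(c,box,c0,mask,z=.010,R=.0355):
    x0,y0,x1,y1=box;v,u=np.where(mask[y0:y1,x0:x1])
    P=np.array([wpt(c,a+x0,b+y0,z)[:2] for a,b in zip(u,v)]);c0=np.array(c0)
    P=P[abs(np.linalg.norm(P-c0,axis=1)-R)<.009]
    r=least_squares(lambda q:np.linalg.norm(P-q,axis=1)-R,c0,loss='soft_l1',f_scale=.001)
    print('ring',len(P),np.round(r.x,4),'rms',np.sqrt(np.mean(r.fun**2)).round(5));return r.x
def hsv(c): return cv2.cvtColor(c['image'],cv2.COLOR_RGB2HSV).astype(int)
E
python3 - <<'E'
from h import *
c=dict(np.load('w6.npz'));g=hsv(c)
ring2(c,(255,205,400,280),(.4471,.3755),g[...,1]<130)
print(steel(c,318,327,.0535+.0115))
E
```

```text
ring 717 [0.4491 0.3767] rms 0.00338
steel [317.7 327.5] [ 296  309   45   38 1344]
[0.44476495 0.37483071 0.065     ]
```

Request:
step_arm([
  [3,2,-12,0,0,0,-1],
  [0,0,-12,0,0,0,-1],
  [0,0,-7,0,0,0,-1],
  [0,0,-2,0,0,0,-1],
  [0,0,0,0,0,0,-1],
])

```text
clock: 10.95
tcp_pos: [0.4485, 0.377, 0.0197]
orientation: [-0.0, 0.392, 0.92, -0.0]
wrist_force: [1.1, -0.1, -1.7]
finger_gap: 0.0442
grip_force: 31.0
```

Request:
step_arm([
  [0,0,-1,0,0,0,-1],
  [0,0,0,0,0,0,-1],
])

```text
clock: 11.15
tcp_pos: [0.4491, 0.3776, 0.0196]
orientation: [0.0, 0.392, 0.92, 0.0]
wrist_force: [-0.6, 0.0, -0.8]
finger_gap: 0.0445
grip_force: 31.0
```

Request:
step_arm([
  [0,0,-1.5,0,0,0,-1],
  [0,0,0,0,0,0,-1],
])

```text
clock: 11.35
tcp_pos: [0.4489, 0.3775, 0.0179]
orientation: [0.0, 0.392, 0.92, 0.0]
wrist_force: [0.4, -0.2, -0.2]
finger_gap: 0.0451
grip_force: 31.0
```

Request:
step_arm([
  [0,0,-0.7,0,0,0,-1],
  [0,0,0,0,0,0,-1],
])

```text
clock: 11.55
tcp_pos: [0.4489, 0.3774, 0.0171]
orientation: [0.0, 0.392, 0.92, 0.0]
wrist_force: [0.6, 0.5, -1.2]
finger_gap: 0.0441
grip_force: 31.0
```

Request:
step_arm([
  [0,0,-0.7,0,0,0,-1],
  [0,0,0,0,0,0,-1],
])

```text
clock: 11.75
tcp_pos: [0.4489, 0.3775, 0.0168]
orientation: [0.0, 0.392, 0.92, 0.0]
wrist_force: [-1.1, -1.1, 2.1]
finger_gap: 0.0439
grip_force: 31.4
```

Request:
step_arm([
  [0,0,0,0,0,0,0.2],
  [0,0,0,0,0,0,0.4],
  [0,0,0,0,0,0,0.45],
  [0,0,15,0,0,0,0.45],
  [0,0,40,0,0,0,0.45],
])

```text
clock: 12.25
tcp_pos: [0.4461, 0.3756, 0.0682]
orientation: [-0.002, 0.392, 0.92, -0.003]
wrist_force: [0.8, 0.7, -0.6]
finger_gap: 0.0619
grip_force: 0.0
```

Request:
step_arm([
  [5,-30,30,0,0,0,0.45],
  [7,-45,24,0,0,0,0.45],
  [7,-45,0,0,0,0,0.45],
  [7,-45,0,0,0,0,0.45],
  [7,-45,0,0,0,0,0.45],
])

```text
clock: 12.75
tcp_pos: [0.4819, 0.1672, 0.1252]
orientation: [0.001, 0.392, 0.92, 0.0]
wrist_force: [0.9, 0.6, -0.6]
finger_gap: 0.0617
grip_force: 0.0
```

Request:
step_arm([
  [6,-43,0,0,0,0,0.45],
  [0,0,0,0,0,0,0.45],
  [0,0,0,0,0,0,0.45],
])

```text
clock: 13.05
tcp_pos: [0.4879, 0.1248, 0.1248]
orientation: [-0.0, 0.393, 0.919, 0.0]
wrist_force: [-0.0, 0.9, -0.3]
finger_gap: 0.0619
grip_force: 0.0
```

```bash
python3 - <<'E'
from h import *
c=read_camera('wrist');np.savez('w7.npz',**c);t=read_camera('top');np.savez('t7.npz',**t)
w=np.hstack([cv2.resize(c['image'],(400,300)),cv2.resize(t['image'],(400,300))]);save({'image':w},'j7.png')
s=get_state();print({k:np.round(s[k],4).tolist() for k in('tcp_pos','orientation','finger_gap')})
for b in blobs(masks(c['image'])['green'],200):print(np.round(cen(b)),cv2.minEnclosingCircle(np.array([wpt(c,*p[0],.042)[:2]*1000 for p in b.astype(float)],np.float32)))
for b in blobs(masks(t['image'])['yellow'],200):print(cen(b),cv2.contourArea(b))
E
```

```text
{'tcp_pos': [0.4876, 0.1263, 0.1247], 'orientation': [-0.0001, 0.3918, 0.92, 0.0002], 'finger_gap': 0.0618}
[ 39. 442.] ((419.7950439453125, -311.8233642578125), 46.070858001708984)
[320. 246.] ((488.0237121582031, 127.04119110107422), 24.038726806640625)
```

View pics/j7.png

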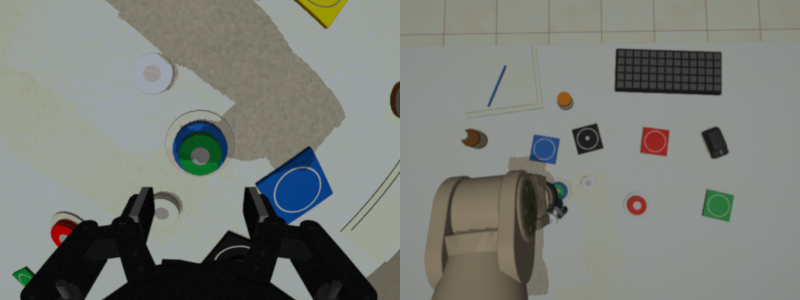

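Red is alone on its coaster. Green's specimen is at about (320,250) in the full wrist image, and the decoys are clear of the finger line.

```bash
python3 - <<'E'
from h import *
c=dict(np.load('w7.npz'));print(steel(c,320,250,.042),steel(c,322,252,.042))
E
```

```text
steel [320.  249.5] [306 236  29  28 650]
steel [320.  249.5] [306 236  29  28 650]
[0.48957539 0.12546909 0.042     ] [0.48957539 0.12546909 0.042     ]
```

Request:
step_arm([
  [1,-1,-40,0,0,0,0.45],
  [0,0,-34,0,0,0,0.45],
  [0,0,-15,0,0,0,0.45],
  [0,0,-6,0,0,0,0.45],
  [0,0,0,0,0,0,0.45],
])

```text
clock: 13.65
tcp_pos: [0.488, 0.1259, 0.0291]
orientation: [-0.001, 0.391, 0.92, -0.0]
wrist_force: [0.6, 1.0, 1.2]
finger_gap: 0.0616
grip_force: 0.0
```

Request:
step_arm([
  [0,0,0,0,0,0,0.25],
  [0,0,0,0,0,0,0.15],
  [0,0,0,0,0,0,0],
  [0,0,0,0,0,0,-1],
  [0,0,0,0,0,0,-1],
])

```text
clock: 14.15
tcp_pos: [0.4898, 0.1251, 0.0312]
orientation: [0.001, 0.392, 0.92, 0.001]
wrist_force: [-1.0, 1.2, 6.7]
finger_gap: 0.0446
grip_force: 30.3
```

Request:
step_arm([
  [0,0,4,0,0,0,-1],
  [0,0,10,0,0,0,-1],
  [0,0,25,0,0,0,-1],
  [0,0,35,0,0,0,-1],
  [0,0,10,0,0,0,-1],
])

```text
clock: 14.65
tcp_pos: [0.4908, 0.1248, 0.1177]
orientation: [0.002, 0.392, 0.92, 0.001]
wrist_force: [0.8, 0.4, -1.0]
finger_gap: 0.0443
grip_force: 30.8
```

```bash
python3 - <<'E'
from h import *
c=read_camera('wrist');np.savez('w8.npz',**c);save(c,'w8.png')
s=get_state();print({k:np.round(s[k],4).tolist() for k in('tcp_pos','orientation','finger_gap')})
print(steel(c,318,327,s['tcp_pos'][2]+.0115)-s['tcp_pos'])
for b in blobs(masks(c['image'])['blue'],200):print(np.round(cen(b)),cv2.minEnclosingCircle(np.array([wpt(c,*p[0],.024)[:2]*1000 for p in b.astype(float)],np.float32)))
E
```

```text
{'tcp_pos': [0.4912, 0.1249, 0.1179], 'orientation': [0.0029, 0.3921, 0.9199, 0.0015], 'finger_gap': 0.0444}
steel [317.6 325.9] [ 295  307   46   39 1416]
[-0.00088959  0.00084326  0.0115    ]
[473. 300.] ((615.0333251953125, 173.05850219726562), 57.40943908691406)
[316. 234.] ((488.0812072753906, 126.74198913574219), 31.454763412475586)
```

Request:
step_arm([
  [-2,-15,0,0,0,0,-1],
  [-4,-30,0,0,0,0,-1],
  [-4,-42,0,0,0,0,-1],
  [-4,-42,0,0,0,0,-1],
  [-4,-42,0,0,0,0,-1],
])

```text
clock: 15.2
tcp_pos: [0.4688, -0.048, 0.1122]
orientation: [-0.001, 0.392, 0.92, -0.0]
wrist_force: [1.0, -0.8, -0.8]
finger_gap: 0.0443
grip_force: 30.9
```

Request:
step_arm([
  [-4,-42,0,0,0,0,-1],
  [-4,-42,0,0,0,0,-1],
  [-4,-42,0,0,0,0,-1],
  [-4,-42,0,0,0,0,-1],
  [-4,-42,0,0,0,0,-1],
])

```text
clock: 15.7
tcp_pos: [0.4486, -0.2578, 0.1121]
orientation: [-0.001, 0.392, 0.92, 0.0]
wrist_force: [1.2, 0.2, -0.6]
finger_gap: 0.0443
grip_force: 30.9
```

Request:
step_arm([
  [-4,-42,0,0,0,0,-1],
  [-4,-42,-20,0,0,0,-1],
  [-4,-36,-30,0,0,0,-1],
  [-4,-20,-14,0,0,0,-1],
  [0,0,0,0,0,0,-1],
])

```text
clock: 16.2
tcp_pos: [0.4312, -0.3974, 0.0453]
orientation: [-0.003, 0.394, 0.919, 0.001]
wrist_force: [0.2, 0.9, -0.7]
finger_gap: 0.0446
grip_force: 30.9
```

Request:
step_arm([
  [0,0,0,0,0,0,-1],
])

```text
clock: 16.3
tcp_pos: [0.4329, -0.3956, 0.048]
orientation: [-0.002, 0.393, 0.92, 0.001]
wrist_force: [0.4, -0.2, -0.2]
finger_gap: 0.0445
grip_force: 30.9
```

```bash
python3 - <<'E'
from h import *
c=read_camera('wrist');np.savez('w9.npz',**c);save(c,'w9.png')
s=get_state();print({k:np.round(s[k],4).tolist() for k in('tcp_pos','orientation','finger_gap','joint_pos')})
print(steel(c,318,327,s['tcp_pos'][2]+.0115))
g=hsv(c);ring2(c,(250,200,400,270),(.436,-.397),g[...,1]<130)
# yellow result
t=dict(np.load('t7.npz'))
E
```

```text
{'tcp_pos': [0.4338, -0.3953, 0.049], 'orientation': [-0.001, 0.3922, 0.9199, 0.0007], 'finger_gap': 0.0444, 'joint_pos': [-0.876, 0.452, -0.2157, 0.9054, 0.0003, -0.0699]}
steel [317.7 326.1] [ 295  307   46   39 1391]
[ 0.43214448 -0.39433548  0.06050878]
ring 1022 [ 0.4382 -0.3972] rms 0.00268
```

View pics/w9.png

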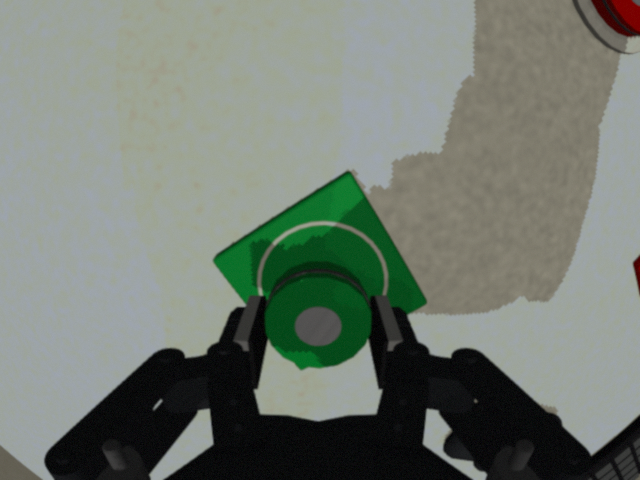

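Green is held level over its tile, with the ring arc over (323,223).

Request:
step_arm([
  [3,-2,-12,0,0,0,-1],
  [0,0,-11,0,0,0,-1],
  [0,0,-5,0,0,0,-1],
  [0,0,-2,0,0,0,-1],
  [0,0,0,0,0,0,-1],
])

```text
clock: 16.85
tcp_pos: [0.4376, -0.3976, 0.0193]
orientation: [-0.0, 0.392, 0.92, 0.0]
wrist_force: [0.6, 0.4, -0.9]
finger_gap: 0.0443
grip_force: 30.9
```

Request:
step_arm([
  [0,0,-0.5,0,0,0,-1],
  [0,0,0,0,0,0,-1],
])

```text
clock: 17.05
tcp_pos: [0.4379, -0.3985, 0.0196]
orientation: [0.0, 0.392, 0.92, -0.0]
wrist_force: [0.6, 0.5, -0.6]
finger_gap: 0.0441
grip_force: 30.9
```

Request:
step_arm([
  [-0.5,1,-1.5,0,0,0,-1],
  [0,0,0,0,0,0,-1],
])

```text
clock: 17.25
tcp_pos: [0.4371, -0.3972, 0.0177]
orientation: [-0.0, 0.392, 0.92, 0.0]
wrist_force: [0.0, -0.7, -1.3]
finger_gap: 0.0443
grip_force: 30.9
```

Request:
step_arm([
  [0,0,-0.8,0,0,0,-1],
  [0,0,0,0,0,0,-1],
])

```text
clock: 17.45
tcp_pos: [0.4372, -0.3973, 0.0173]
orientation: [0.0, 0.392, 0.92, -0.0]
wrist_force: [-1.7, 0.9, 2.7]
finger_gap: 0.0443
grip_force: 31.1
```

Request:
step_arm([
  [0,0,-0.6,0,0,0,-1],
  [0,0,0,0,0,0,-1],
])

```text
clock: 17.65
tcp_pos: [0.4372, -0.3973, 0.0172]
orientation: [0.0, 0.392, 0.92, -0.0]
wrist_force: [-1.8, 1.5, 7.4]
finger_gap: 0.0444
grip_force: 31.6
```

Request:
step_arm([
  [0,0,0.6,0,0,0,0.2],
  [0,0,0,0,0,0,0.4],
  [0,0,0,0,0,0,0.45],
  [0,0,15,0,0,0,0.45],
  [0,0,40,0,0,0,1],
])

```text
clock: 18.15
tcp_pos: [0.435, -0.3947, 0.0685]
orientation: [-0.004, 0.392, 0.92, 0.002]
wrist_force: [0.0, -0.2, 0.1]
finger_gap: 0.0742
grip_force: 0.0
```

Request:
step_arm([
  [0,30,30,0,0,0,1],
  [0,45,0,0,0,0,1],
  [1,45,0,0,0,0,1],
  [1,45,0,0,0,0,1],
  [1,45,0,0,0,0,1],
])

```text
clock: 18.65
tcp_pos: [0.44, -0.1858, 0.102]
orientation: [0.0, 0.392, 0.92, 0.0]
wrist_force: [0.7, -0.8, 0.6]
finger_gap: 0.0852
grip_force: 0.0
```

Request:
step_arm([
  [1,45,0,0,0,0,1],
  [0,14,0,0,0,0,1],
  [0,0,0,0,0,0,1],
  [0,0,0,0,0,0,1],
])

```text
clock: 19.05
tcp_pos: [0.4418, -0.1289, 0.1021]
orientation: [0.001, 0.392, 0.92, -0.0]
wrist_force: [0.4, 0.0, 0.0]
finger_gap: 0.0853
grip_force: 0.0
```

```bash
python3 - <<'E'
from h import *
c=read_camera('wrist');np.savez('w10.npz',**c);t=read_camera('top');np.savez('t10.npz',**t)
w=np.hstack([cv2.resize(c['image'],(400,300)),cv2.resize(t['image'],(400,300))]);save({'image':w},'j10.png')
s=get_state();print({k:np.round(s[k],4).tolist() for k in('tcp_pos','orientation','finger_gap')})
for b in blobs(masks(c['image'])['red'],200):print(np.round(cen(b)),cv2.minEnclosingCircle(np.array([wpt(c,*p[0],.024)[:2]*1000 for p in b.astype(float)],np.float32)))
print(steel(c,316,250,.024))
E
```

```text
{'tcp_pos': [0.4417, -0.1296, 0.102], 'orientation': [0.0004, 0.3927, 0.9197, -0.0001], 'finger_gap': 0.0853}
[407. 412.] ((594.0846557617188, -179.47642517089844), 24.067384719848633)
[316. 249.] ((440.8764343261719, -129.62054443359375), 30.687225341796875)
steel [317.  251.2] [297 234  40  37 987]
[ 0.44166824 -0.12920784  0.024     ]
```

View pics/j10.png

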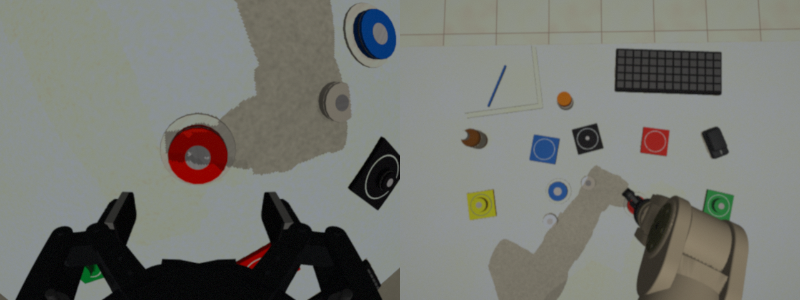

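Yellow sits centred on its tile. Red is centred under the gripper, so I descend on it fully open.

Request:
step_arm([
  [0,0,-40,0,0,0,1],
  [0,0,-30,0,0,0,1],
  [0,0,-14,0,0,0,1],
  [0,0,-6,0,0,0,1],
  [0,0,0,0,0,0,1],
])

```text
clock: 19.65
tcp_pos: [0.4408, -0.1291, 0.0113]
orientation: [-0.001, 0.393, 0.92, 0.0]
wrist_force: [0.2, -0.4, 0.4]
finger_gap: 0.0852
grip_force: 0.0
```

Request:
step_arm([
  [0,0,0,0,0,0,0.7],
  [0,0,0,0,0,0,0.55],
  [0,0,0,0,0,0,0.4],
  [0,0,0,0,0,0,-1],
  [0,0,0,0,0,0,-1],
], newtons=40)

```text
clock: 20.15
tcp_pos: [0.4421, -0.1289, 0.0135]
orientation: [0.001, 0.392, 0.92, -0.0]
wrist_force: [-1.4, 0.4, 7.1]
finger_gap: 0.0598
grip_force: 41.4
```

Request:
step_arm([
  [0,0,4,0,0,0,-1],
  [0,0,10,0,0,0,-1],
  [0,0,25,0,0,0,-1],
  [0,0,35,0,0,0,-1],
  [0,0,10,0,0,0,-1],
])

```text
clock: 20.65
tcp_pos: [0.4432, -0.1291, 0.0997]
orientation: [0.003, 0.392, 0.92, -0.0]
wrist_force: [0.2, 0.5, -1.1]
finger_gap: 0.0596
grip_force: 43.6
```

```bash
python3 - <<'E'
from h import *
c=read_camera('wrist');np.savez('w11.npz',**c);save(c,'w11.png')
s=get_state();print({k:np.round(s[k],4).tolist() for k in('tcp_pos','orientation','finger_gap')})
print((steel(c,318,327,s['tcp_pos'][2]+.0115)-s['tcp_pos'])*1000)
t=dict(np.load('t10.npz'))
for n,(u,v) in(('y',(130,327)),('k',(300,221))):
    g=t['image'];print(n,g[v,u])
E
```

```text
{'tcp_pos': [0.4435, -0.1293, 0.0998], 'orientation': [0.0032, 0.392, 0.92, -0.0001], 'finger_gap': 0.0596}
steel [317.7 326. ] [ 287  301   62   51 2462]
[-0.78649682  1.02547139 11.5       ]
y [129 127  95]
k [132 130 126]
```

Request:
step_arm([
  [15,-5,0,0,0,0,-1],
  [30,-10,0,0,0,0,-1],
  [30,-10,0,0,0,0,-1],
  [30,-10,0,0,0,0,-1],
  [30,-10,0,0,0,0,-1],
])

```text
clock: 21.2
tcp_pos: [0.5767, -0.1733, 0.0947]
orientation: [-0.001, 0.392, 0.92, 0.0]
wrist_force: [0.2, 0.6, -1.2]
finger_gap: 0.0595
grip_force: 43.5
```

Request:
step_arm([
  [30,-10,0,0,0,0,-1],
  [30,-10,-20,0,0,0,-1],
  [12,-4,-25,0,0,0,-1],
  [0,0,-5,0,0,0,-1],
  [0,0,0,0,0,0,-1],
])

```text
clock: 21.7
tcp_pos: [0.646, -0.1963, 0.0431]
orientation: [-0.003, 0.392, 0.92, 0.0]
wrist_force: [-1.3, -0.8, -1.4]
finger_gap: 0.0596
grip_force: 43.6
```

Request:
step_arm([
  [0,0,0,0,0,0,-1],
  [0,0,0,0,0,0,-1],
])

```text
clock: 21.9
tcp_pos: [0.6482, -0.1972, 0.0473]
orientation: [0.001, 0.392, 0.92, 0.0]
wrist_force: [0.0, -0.1, -0.8]
finger_gap: 0.0595
grip_force: 43.6
```

```bash
python3 - <<'E'
from h import *
c=read_camera('wrist');np.savez('w12.npz',**c);save(c,'w12.png')
s=get_state();print({k:np.round(s[k],4).tolist() for k in('tcp_pos','orientation','finger_gap','joint_pos')})
print(steel(c,318,326,s['tcp_pos'][2]+.0115))
g=hsv(c);ring2(c,(240,190,400,260),(.649,-.1975),g[...,1]<130)
E
```

```text
{'tcp_pos': [0.6484, -0.1973, 0.0475], 'orientation': [0.001, 0.3921, 0.9199, 0.0], 'finger_gap': 0.0598, 'joint_pos': [-0.4138, 0.6072, 0.0462, 1.0078, 0.0001, 0.392]}
steel [317.6 325.9] [ 287  301   62   51 2464]
[ 0.64771004 -0.19636031  0.05903173]
ring 804 [ 0.6512 -0.198 ] rms 0.00356
```

View pics/w12.png

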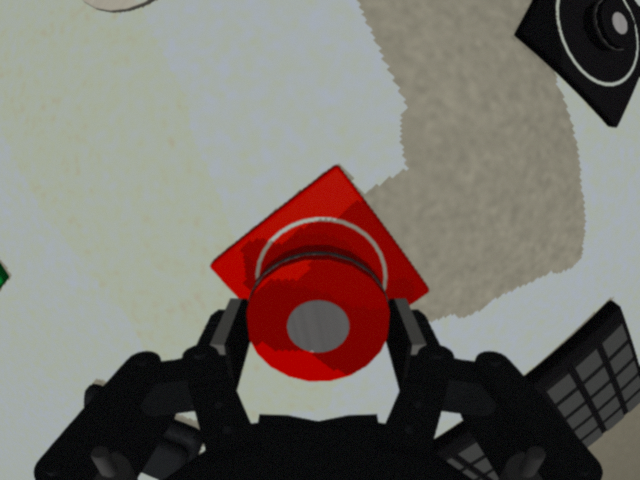

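Red is held level over its tile, with the ring arc over (322,219).

Request:
step_arm([
  [1.5,-1,-10,0,0,0,-1],
  [0,0,-10,0,0,0,-1],
  [0,0,-6,0,0,0,-1],
  [0,0,-2,0,0,0,-1],
  [0,0,0,0,0,0,-1],
])

```text
clock: 22.45
tcp_pos: [0.6492, -0.1981, 0.0177]
orientation: [-0.0, 0.392, 0.92, 0.0]
wrist_force: [-0.9, 1.0, -0.3]
finger_gap: 0.0595
grip_force: 43.8
```

Request:
step_arm([
  [0,0,-1,0,0,0,-1],
  [0,0,0,0,0,0,-1],
])

```text
clock: 22.65
tcp_pos: [0.6493, -0.1981, 0.0176]
orientation: [-0.0, 0.392, 0.92, -0.0]
wrist_force: [-2.7, 0.8, 5.8]
finger_gap: 0.0594
grip_force: 44.4
```

Request:
step_arm([
  [0,0,-0.7,0,0,0,-1],
  [0,0,0,0,0,0,-1],
])

```text
clock: 22.85
tcp_pos: [0.6493, -0.1981, 0.0176]
orientation: [-0.0, 0.392, 0.92, -0.0]
wrist_force: [-4.6, 1.6, 9.2]
finger_gap: 0.0596
grip_force: 44.8
```

Request:
step_arm([
  [0,0,0.7,0,0,0,0.6],
  [0,0,0,0,0,0,0.8],
  [0,0,0,0,0,0,1],
  [0,0,15,0,0,0,1],
  [0,0,35,0,0,0,1],
])

```text
clock: 23.35
tcp_pos: [0.6472, -0.1972, 0.0643]
orientation: [-0.004, 0.392, 0.92, 0.0]
wrist_force: [0.5, -0.5, -0.3]
finger_gap: 0.0855
grip_force: 0.0
```

Request:
step_arm([
  [-10,20,34,0,0,0,1],
  [-20,40,0,0,0,0,1],
  [-20,40,0,0,0,0,1],
  [-20,40,0,0,0,0,1],
  [-20,40,0,0,0,0,1],
])

```text
clock: 23.85
tcp_pos: [0.5592, -0.017, 0.1022]
orientation: [0.001, 0.392, 0.92, 0.0]
wrist_force: [-0.1, 0.9, 0.1]
finger_gap: 0.0853
grip_force: 0.0
```

Request:
step_arm([
  [-20,40,0,0,0,0,1],
  [-20,40,0,0,0,0,1],
  [-20,40,0,0,0,0,1],
  [-11,23,0,0,0,0,1],
  [0,0,0,0,0,0,1],
])

```text
clock: 24.35
tcp_pos: [0.4871, 0.1274, 0.102]
orientation: [-0.0, 0.39, 0.921, 0.0]
wrist_force: [0.8, -1.3, 0.3]
finger_gap: 0.0853
grip_force: 0.0
```

Request:
step_arm([
  [0,0,0,0,0,0,1],
])

```text
clock: 24.45
tcp_pos: [0.4892, 0.1251, 0.1019]
orientation: [0.001, 0.391, 0.92, 0.0]
wrist_force: [-0.8, 0.5, -0.0]
finger_gap: 0.0852
grip_force: 0.0
```

```bash
python3 - <<'E'
from h import *
c=read_camera('wrist');np.savez('w13.npz',**c);t=read_camera('top');np.savez('t13.npz',**t)
w=np.hstack([cv2.resize(c['image'],(400,300)),cv2.resize(t['image'],(400,300))]);save({'image':w},'j13.png')
s=get_state();print({k:np.round(s[k],4).tolist() for k in('tcp_pos','orientation','finger_gap')})
for b in blobs(masks(c['image'])['blue'],200):print(np.round(cen(b)),cv2.minEnclosingCircle(np.array([wpt(c,*p[0],.024)[:2]*1000 for p in b.astype(float)],np.float32)))
print(steel(c,318,252,.024))
E
```

```text
{'tcp_pos': [0.4898, 0.1241, 0.1015], 'orientation': [0.0007, 0.3924, 0.9198, 0.0002], 'finger_gap': 0.0854}
[487. 314.] ((617.0877075195312, 172.4291229248047), 31.112857818603516)
[484. 306.] ((613.79296875, 173.21566772460938), 57.09770202636719)
[318. 248.] ((489.0171203613281, 125.78336334228516), 30.829910278320312)
steel [317.8 251.3] [ 298  233   41   38 1212]
[0.48958486 0.12520924 0.024     ]
```

View pics/j13.png

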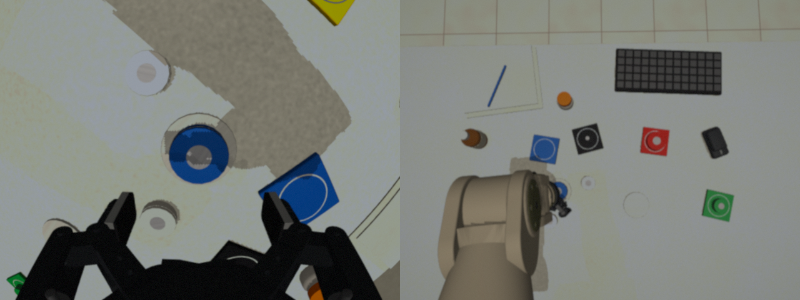

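Red and green are centred on their tiles. Blue's specimen is at (318,251), centred under the gripper, with the decoys clear.

Request:
step_arm([
  [-0.5,0.5,-40,0,0,0,1],
  [0,0,-30,0,0,0,1],
  [0,0,-14,0,0,0,1],
  [0,0,-5,0,0,0,1],
  [0,0,0,0,0,0,1],
])

```text
clock: 25.05
tcp_pos: [0.4884, 0.1243, 0.0115]
orientation: [-0.0, 0.393, 0.92, -0.0]
wrist_force: [0.4, -0.4, 0.6]
finger_gap: 0.0857
grip_force: 0.0
```

Request:
step_arm([
  [0,0,0,0,0,0,0.7],
  [0,0,0,0,0,0,0.55],
  [0,0,0,0,0,0,0.4],
  [0,0,0,0,0,0,-1],
  [0,0,0,0,0,0,-1],
])

```text
clock: 25.55
tcp_pos: [0.4894, 0.1252, 0.0136]
orientation: [0.001, 0.392, 0.92, 0.0]
wrist_force: [-0.7, -1.0, 5.5]
finger_gap: 0.0601
grip_force: 41.5
```

Request:
step_arm([
  [0,0,4,0,0,0,-1],
  [0,0,10,0,0,0,-1],
  [0,0,25,0,0,0,-1],
  [0,0,35,0,0,0,-1],
  [0,0,10,0,0,0,-1],
])

```text
clock: 26.05
tcp_pos: [0.4904, 0.1255, 0.0998]
orientation: [0.003, 0.392, 0.92, 0.001]
wrist_force: [1.0, -0.4, -1.0]
finger_gap: 0.0596
grip_force: 43.6
```

Request:
step_arm([
  [15,5,0,0,0,0,-1],
  [30,10,0,0,0,0,-1],
  [30,10,0,0,0,0,-1],
  [30,10,0,0,0,0,-1],
  [22,8,-15,0,0,0,-1],
])

```text
clock: 26.55
tcp_pos: [0.6186, 0.169, 0.0826]
orientation: [0.002, 0.392, 0.92, 0.001]
wrist_force: [0.9, -1.0, -1.1]
finger_gap: 0.0597
grip_force: 43.6
```

Request:
step_arm([
  [10,3,-25,0,0,0,-1],
  [0,0,-10,0,0,0,-1],
  [0,0,0,0,0,0,-1],
  [0,0,0,0,0,0,-1],
  [0,0,0,0,0,0,-1],
])

```text
clock: 27.05
tcp_pos: [0.6253, 0.1712, 0.0473]
orientation: [0.001, 0.392, 0.92, 0.0]
wrist_force: [-0.2, -0.7, -0.9]
finger_gap: 0.0595
grip_force: 43.7
```

```bash
python3 - <<'E'
from h import *
c=read_camera('wrist');np.savez('w14.npz',**c);save(c,'w14.png')
s=get_state();print({k:np.round(s[k],4).tolist() for k in('tcp_pos','orientation','finger_gap','joint_pos')})
print(steel(c,318,326,s['tcp_pos'][2]+.0115))
g=hsv(c);ring2(c,(250,200,390,255),(.628,.171),g[...,1]<110)
E
```

```text
{'tcp_pos': [0.6255, 0.1712, 0.0474], 'orientation': [0.0008, 0.3921, 0.9199, 0.0005], 'finger_gap': 0.0595, 'joint_pos': [0.1435, 0.5556, -0.0451, 0.9681, 0.0, 0.9494]}
steel [317.7 325.4] [ 287  300   62   52 2526]
[0.62465727 0.17222796 0.05893578]
ring 754 [0.6297 0.1709] rms 0.00205
```

View pics/w14.png

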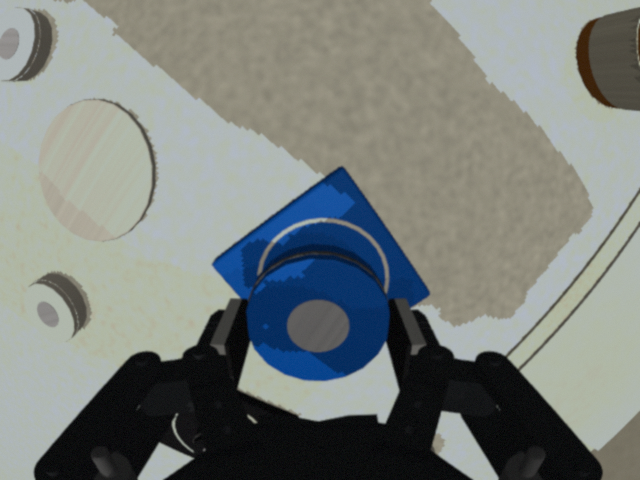

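Blue is held level over its tile, with the ring arc over (323,220). The bottle and the black tile are clear.

Request:
step_arm([
  [2.5,-0.5,-10,0,0,0,-1],
  [0,0,-10,0,0,0,-1],
  [0,0,-6,0,0,0,-1],
  [0,0,-2,0,0,0,-1],
  [0,0,0,0,0,0,-1],
])

```text
clock: 27.6
tcp_pos: [0.6272, 0.1706, 0.0178]
orientation: [-0.0, 0.392, 0.92, -0.0]
wrist_force: [-1.7, -0.8, 1.6]
finger_gap: 0.0595
grip_force: 43.9
```

Request:
step_arm([
  [0,0,-1,0,0,0,-1],
  [0,0,0,0,0,0,-1],
])

```text
clock: 27.8
tcp_pos: [0.6272, 0.1706, 0.0177]
orientation: [-0.0, 0.392, 0.92, -0.0]
wrist_force: [-3.5, -0.7, 7.4]
finger_gap: 0.0597
grip_force: 44.5
```

Blue is down. I release it, lift and retreat so the top camera has a clear final view.

Request:
step_arm([
  [0,0,0.7,0,0,0,0.6],
  [0,0,0,0,0,0,0.8],
  [0,0,0,0,0,0,1],
  [0,0,15,0,0,0,1],
  [0,0,35,0,0,0,1],
])

```text
clock: 28.3
tcp_pos: [0.6249, 0.1703, 0.0643]
orientation: [-0.003, 0.392, 0.92, -0.002]
wrist_force: [0.7, 0.2, 0.4]
finger_gap: 0.0854
grip_force: 0.0
```

Request:
step_arm([
  [-20,-20,45,0,0,0,1],
  [-40,-40,30,0,0,0,1],
  [-40,-40,0,0,0,0,1],
  [-40,-40,0,0,0,0,1],
  [-30,-30,0,0,0,0,1],
])

```text
clock: 28.8
tcp_pos: [0.4752, 0.0188, 0.1335]
orientation: [0.0, 0.392, 0.92, -0.0]
wrist_force: [0.8, -0.6, 0.6]
finger_gap: 0.0854
grip_force: 0.0
```

Request:
step_arm([
  [-30,0,0,0,0,0,1],
  [0,0,0,0,0,0,1],
  [0,0,0,0,0,0,1],
])

```text
clock: 29.1
tcp_pos: [0.4471, 0.0198, 0.1337]
orientation: [0.001, 0.392, 0.92, 0.0]
wrist_force: [0.2, 0.1, 0.2]
finger_gap: 0.0855
grip_force: 0.0
```

```bash
python3 - <<'E'
from h import *
t=read_camera('top');np.savez('t15.npz',**t);c=read_camera('scene')
w=np.hstack([cv2.resize(t['image'],(400,300)),cv2.resize(c['image'],(400,300))]);save({'image':w},'j15.png')
s=get_state();print({k:np.round(s[k],4).tolist() for k in('tcp_pos','finger_gap','wrist_force')})
im=t['image'].astype(int)
for n,tile in dict(black=(.6606,.0270),red=(.6490,-.1978),blue=(.6270,.1710),yellow=(.4475,.3765),green=(.436,-.397)).items():
    T=np.linalg.inv(t['world_from_camera']);p=T@[*tile,.028,1];q=t['K']@p[:3];u,v=(q[:2]/q[2]).round().astype(int)
    # specimen: grey blob
    sub=im[v-8:v+9,u-8:u+9];w=np.clip(110-(sub.max(2)-sub.min(2)),0,None)*(sub.max(2)>90)*1.
    yy,xx=np.mgrid[v-8:v+9,u-8:u+9];w[np.hypot(yy-v,xx-u)>7.5]=0
    a,b=(w*xx).sum()/w.sum(),(w*yy).sum()/w.sum();print(n,'err mm',np.round((ray(t,a,b,.028)[:2]-tile)*1000,1))
E
```

```text
{'tcp_pos': [0.4483, 0.02, 0.1338], 'finger_gap': 0.0853, 'wrist_force': [0.6571, -0.444, 0.4913]}
black err mm [-0.7 -0.4]
red err mm [-0.3 -1.2]
blue err mm [ 0.  -1.1]
yellow err mm [ 0.3 -0.2]
green err mm [ 0.1 -0.1]
```

View pics/j15.png

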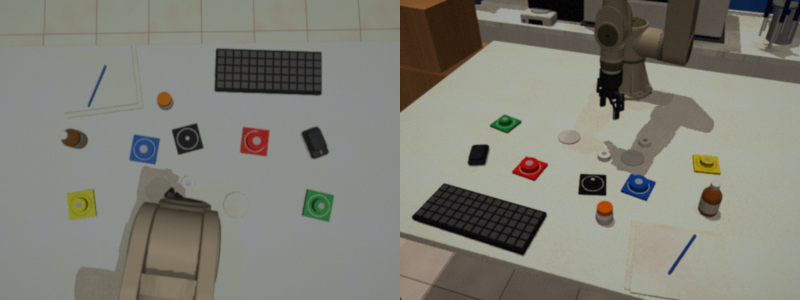

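All five holders sit flat in the middle of their own tiles, within about 1.5 mm. The bottle, mouse and jar have not moved, and the arm is clear.

```bash
python3 -c "
from workcell import *
print(hand_in())"
```

```text
the job is handed in; nothing more can be done
None
```

I set all five holders down level on the middle of their own tiles (within about 1.5 mm in the last camera check), left the bottle, mouse and jar where they were, and handed the job in at about 29 s on the robot's clock.

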